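# Start and close the screw lid of a cement pot

### The arm

A 7-joint arm with a two-finger parallel gripper is mounted at the origin on the work surface. World frame = base frame: x ahead of the robot, y to its left, z up, the work surface at z = 0. Lengths are in mm, angles in rad, forces in N, time in s.
With the tool pointing down it reaches from about 425 to 875 mm from the base axis. Payload 4.7 kg.
Tool frame: the origin (TCP) lies at the very end of the fingers, on their centre line; the grasp point (between the pads) lies ctrl.hold_point_z behind it (ctrl.hold_point_z is the distance from the TCP to the grasp point, in mm); y points along the fingers, x is the direction in which the jaws open and shut, and the axes are right-handed (so a half turn about y gives the same grasp; the last joint's range is limited). The gripper opens to 85 mm and grips with 20 to 120 N. Pads are 22 mm wide; open, the fingers measure 114 mm over their backs; the gripper's body (76 mm by 85 mm) begins 54 mm behind the grasp point. The pads swing forward as they close: fully open they stand 13 mm farther back than shut.
Start: joints at [0.014, 0.321, -0.07, 1.45, 0.023, 1.371, -0.057], TCP at [650.022, -0.026, 194.849] pointing down, gripper open.
Joint ranges: [-2.86, 2.86], [-0.3, 2.09], [-1.38, 1.24], [0.06, 2.45], [-1.56, 4.7], [0.09, 2.05], [-2.69, 2.69]. Speed limits (rad/s): [2.57, 2.57, 3.14, 3.14, 3.14, 3.14, 3.14].

### API

Orientations are given as a rotation vector (axis times angle).
In Python, from cell import status, cams, finish_job, ctrl gives the robot as it stands.
- The arm moves only by the tool step_arm, never from a script. Its argument "targets" is a list of rows, each an object with "slide": the shift along the world's x, y, z each as a share of 12 cm, from -1 to 1, a list of three; "twist": the turn, a rotation vector about the world's x, y, z each as a share of 0.5 rad, from -1 to 1, a list of three; "fingers": the opening, from -1 (shut) to 1 (fully open), so that 0 is half open. In form: [{"slide": [dx, dy, dz], "twist": [ax, ay, az], "fingers": fingers}, ...]. A call has 1 to 12 rows; each row is the pose to reach, as a shift and turn from the pose commanded when the call began; what a row does not reach only later rows make up. A row lasts 1/8 s, in which the tool goes at most 62.5 mm and 10.7 degrees, less where a joint would pass 70% of its speed; a pose out of reach is approached as far as the arm can. A call with a number of a shift or a turn outside -1 to 1 is refused whole. A call with a gripper value outside its range is refused whole. The fingers move at their own pace and stop on an object; the grip force is fixed at half the most. Time passes only in rows, so rows that repeat a pose let the fingers close. It gives the time, the measured TCP pose, the force and the opening at its end, in the units of the state.
- status.read_state(): the state, without advancing time (a new reading comes with each control period).
- cams.snapshot(name): name is "scene" or "side" or "wrist"; returns a dict with "img" (480x640x3 uint8, blue, green, red), "z_map" (480x640 float32, mm along the optical axis (not along the pixel's ray), 0 where there is no reading), "fx", "fy", "cx", "cy" (pixels), "camera_from_world" (4x4, takes a point from world to camera coordinates); the wrist camera has in their place "tool_from_camera" (4x4, takes a point from camera to tool coordinates, whose origin is the TCP and whose axes are the tool frame's). Camera axes: x right, y down, z forward; pixel columns grow to the right and rows downward; lengths in mm; the calibration is good to about 2 mm. A picture is of the moment at which its call begins: read the wrist's pose just before it.
- finish_job(): hands the job in, once; it reports no verdict.
The state is a dict: "t": time; "joints": joint angles; "qd": joint speeds; "effort": joint torques, N m; "tcp_pos": TCP position; "orientation": TCP orientation; "ft_force": force on the tool from outside, world axes, zero at the start; "moment": the same for the moment, N m; "opening": finger opening in mm.
Only numpy, scipy, OpenCV 4.12 (cv2) and the standard library are available. Lean on these libraries where they do the work, as an engineer would, in place of code of your own. Each camera call takes 0.05 s, during which the arm holds its last target.

### The job

One of the two cement pots has its lid sitting up on top of the collar, off its thread. Without lifting that lid off, turn it backward (anticlockwise from above) until it drops into the thread, then turn it forward (clockwise) fully home, so that its grip bar points along the pot's handle, and let go. Leave the pot that is already closed alone.

Things in the scene. Friction and masses are not known exactly. Their poses are not given: they have to be found in the camera images.
- lid_grip (a point): Centre of the upright grip bar on the loose black lid: 60 long (x), 14 thick (y), 40 mm tall, z up. Below it the lid's flat top, 76 mm across, with two ears, 14 wide, 4 thick, under the bar's ends (+x and -x), reaching 52 mm from the axis. A plug below stays in the pot's mouth with 3 mm play all round and centres the lid. About 0.16 kg. At start the ears rest on the collar, this point 124 mm up.
- pot: Grey pot of the loose lid, fixed: 120 mm across, collar top 100 mm up. Origin on its axis at bench level, x to its handle, z up. At start bar (lid x) is 10-38 deg anticlockwise of pot x. Two collar notches at +70 and -110 deg: with the bar at +70 (10 either way) the lid can drop 11 mm (follow it down). Clockwise from there it sinks 3 mm in the first 40 deg, with 4 mm play, to a hard stop at 0 deg.
- pot_handle (a point): Middle of the wire side handle of that pot, 92 mm from its axis, 37 mm above the bench: seen from the axis, the way the bar points when the lid is home (either end of the bar). The lid_grip point is 113 mm above the bench when the lid has dropped into the notches and 110 mm when it is home.
- closed_bar_end (a point): Bystander: one end of the grip bar on the other pot, of the same make, whose lid is already closed (bar low, along its handle). The point is 28 mm from that pot's axis, towards its handle (this frame's x), 110 mm above the bench. Leave it alone.
Mind the look-alikes: they are no part of the job. Of the things shaped like the part that bears lid_grip, the black one is meant.

How it is judged:
By the outcome, as a careful person would: the job done as asked, in the order asked, and still so for the second after the job is handed in, with the robot touching nothing.
It also fails if it takes over 38 s, if anything falls off the work surface, if the arm or the gripper's body presses on something with over 40 N, if the wrist force passes 120 N, or if a joint passes its speed limit or range.

## Working session

There is one attempt and no reset: what is moved stays moved. The work goes in short steps, Python scripts to look and compute and a tool call to move; the robot and the scene stay as the last step left them, time stands still between calls to the robot, and variables do not carry over. Pictures are saved under pics/ and viewed, and the job is handed in when it is done.

Besides the shell and the picture viewer there is one more tool, called by a JSON object that holds its "op" and its "data". step_arm: Moves the arm, as the interface text tells. Shift numbers are shares of 12 cm and turn numbers shares of 0.5 rad, none past 1 either way. Its arguments: {"type":"object","properties":{"targets":{"type":"array","items":{"type":"object","properties":{"slide":{"type":"array","items":{"type":"number"}},"twist":{"type":"array","items":{"type":"number"}},"fingers":{"type":"number"}}}}},"required":["targets"]}

```bash
ls; mkdir -p pics; cat > h.py <<'E'
import numpy as np,cv2
from cell import status,cams,ctrl
E
python3 - <<'E'
from h import *
s=status.read_state();print({k:np.round(v,3) for k,v in s.items()},ctrl.hold_point_z)
for n in ("scene","side"):
    d=cams.snapshot(n);cv2.imwrite(f"pics/{n}0.png",d["img"]);np.save(f"{n}0.npy",d,allow_pickle=True)
    print(n,d["fx"],d["cx"],np.round(d["camera_from_world"],3))
E
```

```text
pics
{'t': np.float64(0.0), 'joints': array([ 0.014,  0.322, -0.07 ,  1.452,  0.023,  1.371, -0.057]), 'qd': array([-0.001, -0.   , -0.   ,  0.001, -0.002, -0.   ,  0.002]), 'effort': array([-1.0000e-03, -4.9358e+01, -3.8300e-01, -3.1433e+01,  1.3000e-02,
        1.1000e-02,  0.0000e+00]), 'tcp_pos': array([ 6.49403e+02, -4.50000e-02,  1.93733e+02]), 'orientation': array([-1.571e+00,  1.000e-03,  2.000e-03]), 'ft_force': array([ 0.188, -0.236, -0.293]), 'moment': array([-0.01 , -0.03 , -0.025]), 'opening': np.float64(85.565)} 18.700000000000003
scene 553.8749192568658 319.41014912608205 [[ 5.580000e-01  8.300000e-01  1.900000e-02 -3.438190e+02]
 [ 5.250000e-01 -3.350000e-01 -7.830000e-01 -1.944960e+02]
 [-6.430000e-01  4.460000e-01 -6.220000e-01  1.244306e+03]
 [ 0.000000e+00  0.000000e+00  0.000000e+00  1.000000e+00]]
side 609.4393611618896 319.7308724434155 [[ 9.890000e-01 -1.480000e-01  1.900000e-02 -5.590310e+02]
 [-8.400000e-02 -6.530000e-01 -7.530000e-01  1.345580e+02]
 [ 1.240000e-01  7.430000e-01 -6.580000e-01  1.159802e+03]
 [ 0.000000e+00  0.000000e+00  0.000000e+00  1.000000e+00]]
```

View pics/scene0.png

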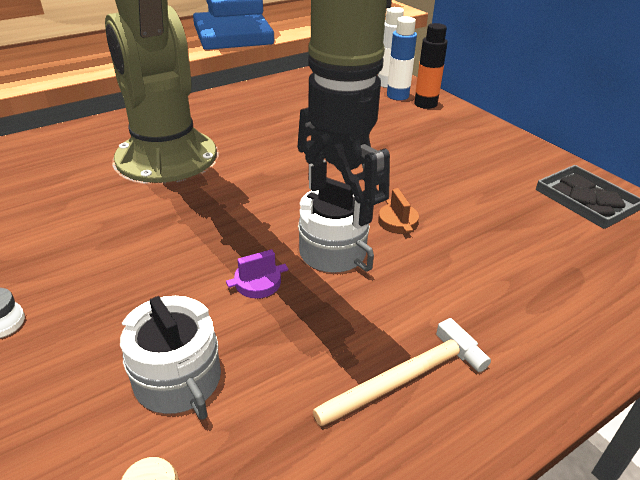

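View pics/side0.png

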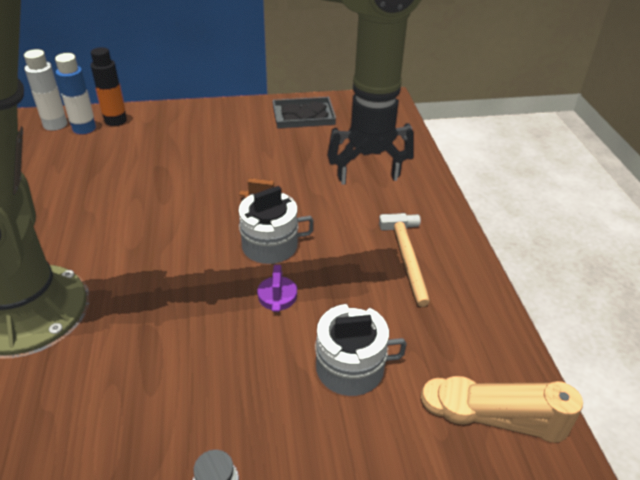

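```bash
python3 - <<'E'
from h import *
a=cv2.imread("pics/side0.png");b=cv2.imread("pics/scene0.png")
r=lambda i:cv2.resize(i,(390,290),interpolation=cv2.INTER_CUBIC)
o=np.vstack([np.hstack([r(a[180:270,220:340]),r(a[295:400,300:440])]),np.hstack([r(b[165:285,270:430]),r(b[285:420,90:270])])])
cv2.imwrite("pics/crop0.png",o)
E
```

```text
(no output)
```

View pics/crop0.png

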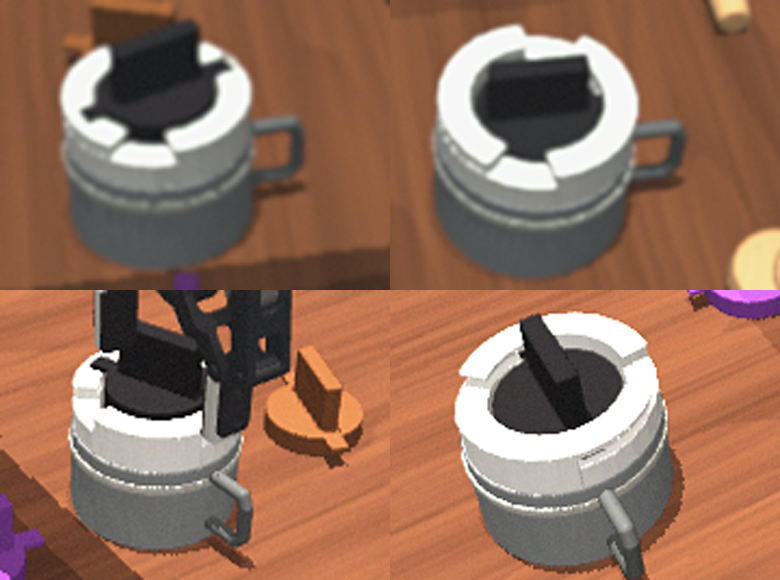

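The loose pot is the far one: its ears lie on the white collar at side px (268,210) and scene px (335,200). The candidates were:
- Far black lid, chosen.
- Near black lid, side (352,335): low in its collar, so this is the closed pot.
- Purple lid, side (277,290).
- Orange lid, side (260,188).

```bash
cat >> h.py <<'E'
def cloud(d):
    z=d["z_map"].astype(float);v,u=np.mgrid[:480,:640]
    P=np.stack([(u-d["cx"])/d["fx"]*z,(v-d["cy"])/d["fy"]*z,z,np.ones_like(z)],-1)
    T=np.linalg.inv(d["camera_from_world"]) if "camera_from_world" in d else d["T"]
    W=(P@T.T)[...,:3];W[z<=0]=np.nan
    return W
def circ(p):
    A=np.c_[2*p,np.ones(len(p))];s=np.linalg.lstsq(A,(p**2).sum(1),rcond=None)[0]
    return s[:2],np.sqrt(s[2]+s[0]**2+s[1]**2)
E
python3 - <<'E'
from h import *
for n,box in (("side",(180,270,230,325)),("scene",(165,285,290,385))):
    d=np.load(n+"0.npy",allow_pickle=True).item();W=cloud(d);im=d["img"].astype(int)
    m=np.zeros((480,640),bool);m[box[0]:box[1],box[2]:box[3]]=1
    br=im.max(2);sat=br-im.min(2)
    w=W[m&(br>180)&(sat<40)];w=w[np.isfinite(w).all(1)]
    z=w[:,2];print(n,"white z pct",np.percentile(z,[5,25,50,75,95]))
    t=w[(abs(z-100)<5)];print("mean top",t.mean(0),len(t),t.min(0),t.max(0))
    k=W[m&(br<70)];k=k[np.isfinite(k).all(1)]
    b=k[(k[:,2]>112)&(k[:,2]<150)&(np.hypot(*(k[:,:2]-t[:,:2].mean(0)).T)<50)]
    print("bar",len(b),b.min(0),b.max(0),b.mean(0))
    if len(b)>5:
        tp=b[b[:,2]>132]; q=tp[:,:2]-tp[:,:2].mean(0);_,s,v=np.linalg.svd(q);print("top",tp.mean(0),np.degrees(np.arctan2(v[0,1],v[0,0])))
    g=W[m&(sat<25)&(br<150)];g=g[np.isfinite(g).all(1)]
    r=np.hypot(*(g[:,:2]-t[:,:2].mean(0)).T)
    hh=g[(r>70)&(r<110)&(g[:,2]>15)&(g[:,2]<80)];print("handle",len(hh),np.median(hh,0),hh.min(0),hh.max(0))
E
```

```text
side white z pct [ 16.05594125  95.59414855  98.74438812 100.05429796 102.27381385]
mean top [472.94779567 112.28854146  99.41555195] 557 [416.01447631  64.76254841  95.34632933] [531.29399008 174.64441403 104.76367326]
bar 437 [445.00782679 103.92213431 112.06177914] [502.44711179 136.84812097 147.06099196] [473.50085301 118.70537445 131.08205741]
top [474.1363036  120.14477653 140.5121424 ] -155.18640377969547
handle 118 [559.0319593  130.38891626  46.95840969] [541.44826254 125.34652039  15.08480661] [568.02695818 136.73680523  66.00631105]
scene white z pct [ 62.22550755  79.75491882  90.35720356 100.58565471 102.19466371]
mean top [495.22067958  90.79200632 100.54122828] 547 [419.65214797  63.86045327  95.08062655] [534.8219838  165.78229444 104.84849659]
bar 620 [453.11783152 103.27193998 112.02802006] [508.17464564 138.80308961 147.46673716] [485.00902546 120.00326404 130.48676748]
top [486.31054943 121.57334694 140.87512836] 24.680611139407908
handle 177 [568.05599872 128.92710415  43.48344651] [518.79571712 125.31996565  15.12786683] [574.89221266 164.12860194  70.5798361 ]
```

```bash
python3 - <<'E'
from h import *
from scipy.optimize import least_squares
for n,box in (("side",(180,270,230,325)),("scene",(165,285,290,385))):
    d=np.load(n+"0.npy",allow_pickle=True).item();W=cloud(d);im=d["img"].astype(int)
    m=np.zeros((480,640),bool);m[box[0]:box[1],box[2]:box[3]]=1
    br=im.max(2);sat=br-im.min(2)
    ok=m&(sat<40)&(br>90)
    w=W[ok];w=w[np.isfinite(w).all(1)]
    r=np.hypot(w[:,0]-474,w[:,1]-119)
    s=w[(w[:,2]>20)&(w[:,2]<96)&(r>48)&(r<68)]
    f=lambda c:np.hypot(s[:,0]-c[0],s[:,1]-c[1])-c[2]
    o=least_squares(f,[474,119,60],loss="soft_l1",f_scale=1);print(n,"wall",o.x,len(s))
    t=w[abs(w[:,2]-100)<3][:,:2].astype(np.float32);h=cv2.convexHull(t)[:,0]
    f=lambda c:np.hypot(h[:,0]-c[0],h[:,1]-c[1])-60
    o=least_squares(f,[474,119],loss="soft_l1",f_scale=1.5);print("hull",o.x,len(h))
    # ray of handle: grey pixels r>85
    hp=W[m&(sat<25)&(br<150)];hp=hp[np.isfinite(hp).all(1)];rr=np.hypot(hp[:,0]-474,hp[:,1]-119)
    q=hp[(rr>84)&(rr<105)&(hp[:,2]>12)&(hp[:,2]<60)];print("handle",np.median(q,0),len(q),q.min(0),q.max(0),np.degrees(np.arctan2(np.median(q[:,1])-119,np.median(q[:,0])-474)))
E
```

```text
side wall [474.01594423 124.93145872  59.12629311] 950
hull [474.23411704 123.88906501] 33
handle [563.47588173 130.32542096  35.78704131] 56 [556.93506136 125.37944255  16.25670081] [568.02695818 135.06352267  59.15346529] 7.213858665249092
scene wall [476.81187703 122.04485628  58.94291037] 2329
hull [477.88584302 123.04549176] 21
handle [569.23662109 128.51251889  39.4256139 ] 130 [557.8459968  125.31996565  14.34103641] [574.89221266 134.59034072  59.94621798] 5.703955510813923
```

{"op": "step_arm", "data": {"targets": [{"slide": [-0.4,0.3,0.1],"twist": [0,0,-0.35],"fingers": 1},{"slide": [-0.75,0.5,0.2],"twist": [0,0,-0.7],"fingers": 1},{"slide": [-0.9,0.6,0.2],"twist": [0,0,-1],"fingers": 1}]}}

```text
t: 0.48
tcp_pos: [540.4, 74.1, 219.7]
orientation: [-1.534, 0.393, -0.394]
ft_force: [0.2, -0.0, 0.1]
opening: 85.3
```

{"op": "step_arm", "data": {"targets": [{"slide": [-0.3,0.2,0],"twist": [0,0,-0.35],"fingers": 1},{"slide": [-0.55,0.43,0],"twist": [0,0,-0.7],"fingers": 1},{"slide": [-0.55,0.43,0],"twist": [0,0,-1],"fingers": 1},{"slide": [-0.55,0.43,0],"twist": [0,0,-1],"fingers": 1},{"slide": [-0.55,0.43,0],"twist": [0,0,-1],"fingers": 1}]}}

```text
t: 1.1
tcp_pos: [476.2, 123.0, 218.6]
orientation: [-1.427, 0.778, -0.778]
ft_force: [-0.5, 0.3, 0.0]
opening: 85.6
```

```bash
cat >> h.py <<'E'
from scipy.spatial.transform import Rotation as Ro
def wrist():
    s=status.read_state();d=cams.snapshot("wrist")
    T=np.eye(4);T[:3,:3]=Ro.from_rotvec(s["orientation"]).as_matrix();T[:3,3]=s["tcp_pos"]
    d["T"]=T@d["tool_from_camera"];return s,d
E
python3 - <<'E'
from h import *
s,d=wrist();print(s["t"],s["tcp_pos"],s["joints"],Ro.from_rotvec(s["orientation"]).as_matrix().round(3))
cv2.imwrite("pics/w1.png",d["img"]);np.save("w1.npy",d,allow_pickle=True)
E
```

```text
1.1 [476.19498444 123.03553223 218.59427577] [-0.17377437 -0.02031713 -0.13097856  1.79148188 -0.00255356  1.37071899
 -1.30271706] [[ 0.542 -0.     0.841]
 [-0.841 -0.     0.542]
 [ 0.    -1.    -0.   ]]
```

View pics/w1.png

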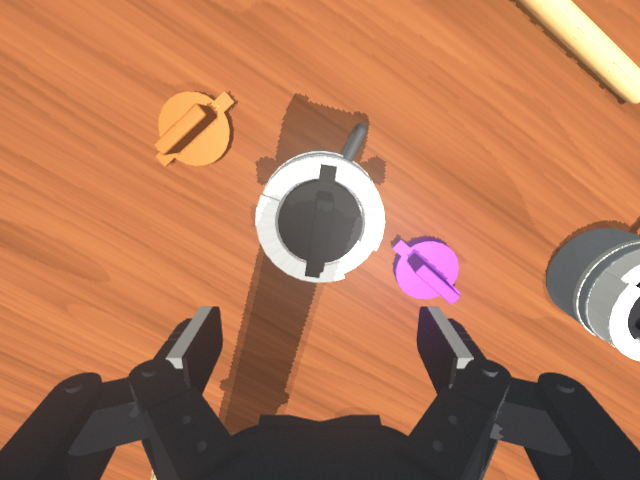

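The wrist view shows the loose lid with both ears on the collar at px (328,172) and (314,268), bar centre about (322,215), and the handle at (355,140).

```bash
python3 - <<'E'
from h import *
from scipy.optimize import least_squares
d=np.load("w1.npy",allow_pickle=True).item();W=cloud(d);im=d["img"].astype(int)
br=im.max(2);sat=br-im.min(2);C=np.array([475.5,123.3])
fin=np.isfinite(W).all(2);r=np.hypot(W[...,0]-C[0],W[...,1]-C[1])
t=W[fin&(abs(W[...,2]-100)<4)&(r<75)&(br>140)&(sat<50)]
print(len(t),t.mean(0));h=cv2.convexHull(t[:,:2].astype(np.float32))[:,0]
o=least_squares(lambda c:np.hypot(h[:,0]-c[0],h[:,1]-c[1])-c[2],[*C,60],loss="soft_l1");print("collar",o.x);C=o.x[:2]
b=W[fin&(W[...,2]>136)&(W[...,2]<152)&(r<45)]
if len(b):
    q=b[:,:2]-b[:,:2].mean(0);v=np.linalg.svd(q,full_matrices=False)[2][0];rc=cv2.minAreaRect(b[:,:2].astype(np.float32));print("bar",len(b),b.mean(0),np.degrees(np.arctan2(v[1],v[0])),rc)
e=W[fin&(abs(W[...,2]-104)<5)&(r>42)&(r<54)&(br<90)]
a=np.degrees(np.arctan2(e[:,1]-C[1],e[:,0]-C[0]));
for s in (a>-60)&(a<120),~((a>-60)&(a<120)):
    p=e[s].mean(0);print("ear",s.sum(),p,np.degrees(np.arctan2(p[1]-C[1],p[0]-C[0])))
g=W[fin&(r>75)&(r<100)&(W[...,2]>20)&(W[...,2]<75)&(sat<40)];p=np.median(g,0);print("handle",len(g),p,np.degrees(np.arctan2(p[1]-C[1],p[0]-C[0])))
E
```

```text
4743 [480.68306937 125.42878802 101.74398449]
collar [477.44862377 124.10732909  58.12355489]
bar 1332 [479.7683675  125.51010724 145.49611966] -155.76052169063377 ((478.1055603027344, 124.57209014892578), (59.59979248046875, 14.033689498901367), 24.3376522064209)
ear 0 [nan nan nan] nan
ear 72 [433.02005289 104.90693673 105.72796059] -156.62777702455253
handle 319 [560.71021764 134.80329776  62.95585751] 7.320250787019276<stdin>:15: RuntimeWarning: Mean of empty slice.
  ret = um.true_divide(
```

{"op": "step_arm", "data": {"targets": [{"slide": [0.01,0.01,-0.35],"twist": [0,0,-0.29],"fingers": 0.6},{"slide": [0.01,0.01,-0.7],"twist": [0,0,-0.29],"fingers": 0.4},{"slide": [0.01,0.01,-0.9],"twist": [0,0,-0.29],"fingers": 0.2},{"slide": [0.01,0.01,-0.9],"twist": [0,0,-0.29],"fingers": 0},{"slide": [0.01,0.01,-0.9],"twist": [0,0,-0.29],"fingers": 0}]}}

```text
t: 1.78
tcp_pos: [478.2, 124.8, 111.9]
orientation: [-1.38, 0.889, -0.891]
ft_force: [0.5, -0.5, 0.7]
opening: 42.7
```

{"op": "step_arm", "data": {"targets": [{"slide": [0,0,0],"twist": [0,0,0],"fingers": -1},{"slide": [0,0,0],"twist": [0,0,0],"fingers": -1},{"slide": [0,0,0],"twist": [0,0,0],"fingers": -1},{"slide": [0,0,0],"twist": [0,0,0],"fingers": -1}]}}

```text
t: 2.28
tcp_pos: [477.3, 124.8, 111.0]
orientation: [-1.381, 0.89, -0.89]
ft_force: [-0.7, -0.3, -0.5]
opening: -0.0
```

```bash
python3 - <<'E'
from h import *
s,d=wrist();print(s["t"],s["tcp_pos"],s["joints"].round(3),s["ft_force"],s["moment"],s["opening"])
cv2.imwrite("pics/w2.png",d["img"])
a=cams.snapshot("side");cv2.imwrite("pics/s2.png",cv2.resize(a["img"][150:290,210:350],None,fx=4,fy=4))
E
```

```text
2.275 [477.28714655 124.81933884 111.04615105] [-0.176  0.056 -0.138  1.935  0.009  1.151 -1.462] [-0.70894502 -0.31855015 -0.52523406] [2.75609344e-05 2.32146626e-02 6.95952361e-04] -0.04494299019040141
```

View pics/s2.png

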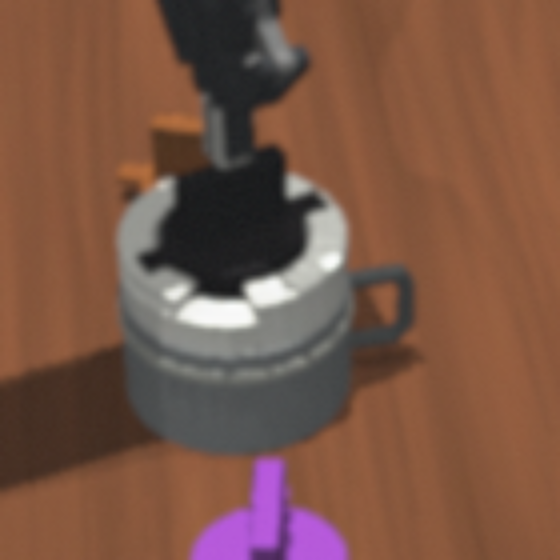

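View pics/w2.png

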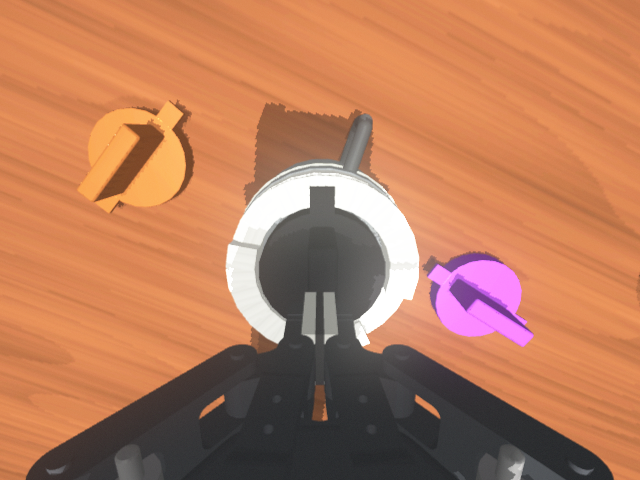

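```bash
python3 - <<'E'
from h import *
s=status.read_state()
for n in("side","scene"):
    d=cams.snapshot(n);im=d["img"].copy()
    for p,c in(((*s["tcp_pos"],),(0,0,255)),((477,124,100),(0,255,0)),((477,124,144),(255,0,0))):
        q=d["camera_from_world"]@np.array([*p,1]);u=d["fx"]*q[0]/q[2]+d["cx"];v=d["fy"]*q[1]/q[2]+d["cy"];print(n,p,u,v)
        cv2.circle(im,(int(u),int(v)),1,c,-1)
    cv2.imwrite(f"pics/{n}3.png",cv2.resize(im[130:290,220:420],None,fx=3.5,fy=3.5))
d=np.load("w1.npy",allow_pickle=True).item();print(d["tool_from_camera"],d["fx"],d["cx"],d["cy"])
E
```

```text
side (np.float64(477.2314300333414), np.float64(124.78849732136479), np.float64(110.90661297527332)) 268.7673937824099 203.73657869416468
side (477, 124, 100) 268.8802520311468 208.19963994255596
side (477, 124, 144) 268.08693153363936 190.88094803751667
scene (np.float64(477.2314300333414), np.float64(124.78849732136479), np.float64(110.90661297527332)) 336.1459476823105 199.11748131756633
scene (477, 124, 100) 335.44006226252117 204.59186023218166
scene (477, 124, 144) 336.4297140262147 182.31678834603764
[[ 9.99999572e-01 -1.91862595e-04 -9.04999978e-04 -5.98251143e-01]
 [ 8.00249124e-04 -3.11414967e-01  9.50273686e-01 -1.81120927e+02]
 [-4.64152514e-04 -9.50274003e-01 -3.11414680e-01  8.13001731e+01]
 [ 0.00000000e+00  0.00000000e+00  0.00000000e+00  1.00000000e+00]] 340.38516590058333 319.26675275085523 241.8295291953675
```

View pics/side3.png

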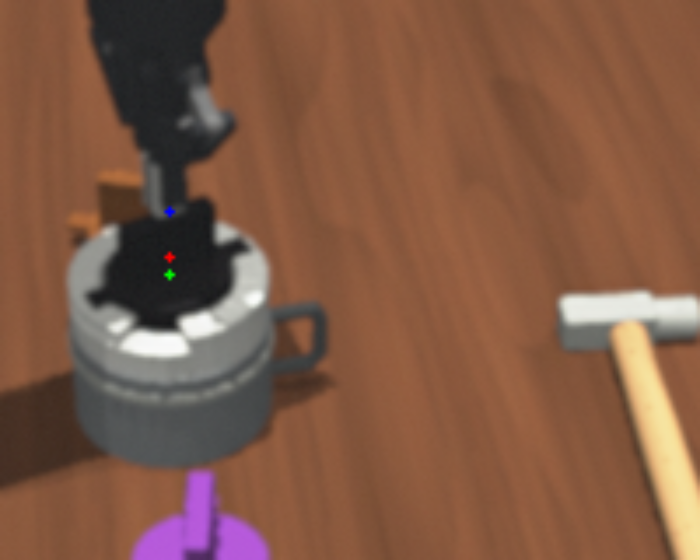

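View pics/scene3.png

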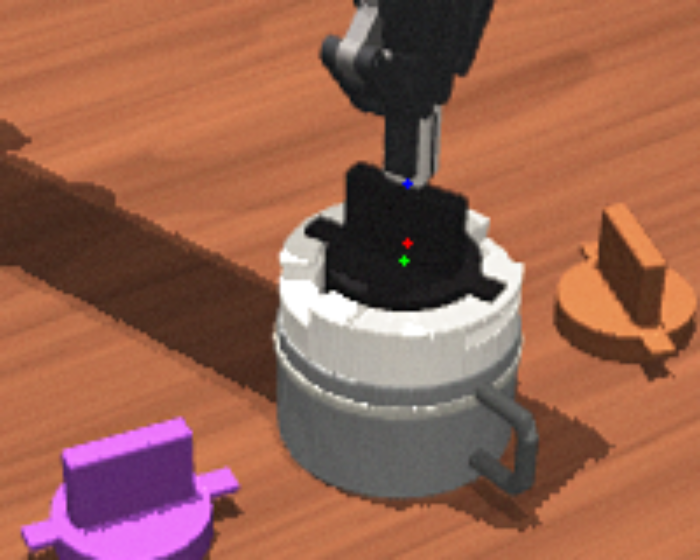

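```bash
python3 - <<'E'
from h import *
d=cams.snapshot("scene");W=cloud(d)
for v in range(150,200,3):print(v,W[v,338].round(0),W[v,342].round(0),d["img"][v,338],d["img"][v,342])
s,w=wrist();W=cloud(w)
for v in range(285,380,8):print(v,W[v,310].round(0),W[v,333].round(0))
E
```

```text
150 [492. 113. 214.] [498. 116. 216.] [36 37 36] [29 30 29]
153 [491. 114. 207.] [490. 122. 205.] [39 36 36] [27 23 25]
156 [492. 114. 203.] [493. 121. 201.] [34 34 34] [29 24 30]
159 [497. 110. 201.] [492. 122. 195.] [24 23 21] [39 35 39]
162 [491. 115. 191.] [492. 122. 190.] [29 32 27] [24 26 24]
165 [487. 118. 183.] [489. 125. 182.] [25 26 25] [127 133 139]
168 [487. 118. 178.] [487. 126. 175.] [32 31 30] [116 123 126]
171 [489. 117. 174.] [490. 125. 172.] [41 40 40] [120 126 128]
174 [487. 119. 166.] [489. 125. 166.] [38 37 39] [119 124 130]
177 [488. 119. 162.] [488. 127. 159.] [37 36 34] [119 124 129]
180 [488. 119. 156.] [488. 127. 153.] [78 81 82] [ 98 102 105]
183 [482. 124. 145.] [486. 128. 146.] [80 81 85] [23 25 33]
186 [486. 120. 143.] [494. 123. 146.] [25 22 26] [25 19 23]
189 [488. 120. 138.] [493. 124. 140.] [25 19 23] [22 18 20]
192 [488. 120. 133.] [496. 122. 137.] [31 29 29] [24 22 21]
195 [490. 119. 128.] [494. 124. 129.] [24 18 22] [21 15 16]
198 [489. 120. 121.] [495. 124. 123.] [18 13 20] [20 18 20]
285 [486. 134. 145.] [490. 125. 146.]
293 [487. 135. 156.] [491. 125. 155.]
301 [486. 134. 162.] [491. 125. 163.]
309 [487. 134. 170.] [490. 126. 169.]
317 [487. 134. 176.] [490. 126. 175.]
325 [487. 134. 181.] [490. 126. 181.]
333 [487. 134. 186.] [490. 126. 186.]
341 [487. 134. 192.] [491. 127. 193.]
349 [488. 134. 197.] [490. 127. 196.]
357 [488. 134. 201.] [491. 127. 202.]
365 [488. 133. 205.] [490. 127. 205.]
373 [484. 132. 204.] [490. 127. 208.]
```

The fingers shut on nothing. Depth shows the shut fingertips at z≈152, about 41 mm above the reported TCP, while the xy agrees. So I need to reopen, go lower and grip again.

{"op": "step_arm", "data": {"targets": [{"slide": [0,0,0],"twist": [0,0,0],"fingers": 0.1},{"slide": [0,0,0],"twist": [0,0,0],"fingers": 0.1},{"slide": [0,0,0],"twist": [0,0,0],"fingers": 0.1},{"slide": [0,0,0],"twist": [0,0,0],"fingers": 0.1},{"slide": [0,0,-0.1],"twist": [0,0,0],"fingers": 0.1}]}}

```text
t: 3.2
tcp_pos: [478.1, 125.0, 99.3]
orientation: [-1.379, 0.889, -0.891]
ft_force: [-0.6, 0.9, -1.1]
opening: 47.1
```

```bash
python3 - <<'E'
from h import *
print(dir(ctrl),status.read_state()["opening"],status.read_state()["tcp_pos"])
s,w=wrist();cv2.imwrite("pics/w4.png",w["img"])
E
```

```text
['IKError', '__class__', '__delattr__', '__dict__', '__dir__', '__doc__', '__eq__', '__format__', '__ge__', '__getattribute__', '__getstate__', '__gt__', '__hash__', '__init__', '__init_subclass__', '__le__', '__lt__', '__module__', '__ne__', '__new__', '__reduce__', '__reduce_ex__', '__repr__', '__setattr__', '__sizeof__', '__str__', '__subclasshook__', '__weakref__', 'hold_point_z'] 47.13009991807124 [478.10155166 125.04681694  99.25735467]
```

View pics/w4.png

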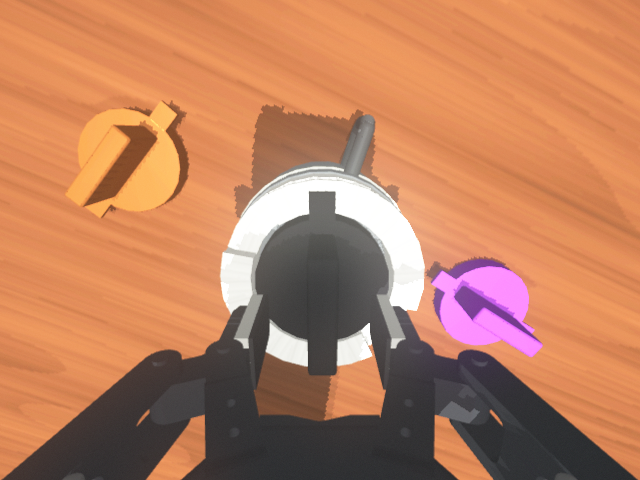

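Bar centred between the open fingers at px (322,285). Continuing down, then gripping.

{"op": "step_arm", "data": {"targets": [{"slide": [0,0,-0.12],"twist": [0,0,0],"fingers": 0.1},{"slide": [0,0,-0.22],"twist": [0,0,0],"fingers": 0.1},{"slide": [0,0,-0.22],"twist": [0,0,0],"fingers": -1},{"slide": [0,0,-0.22],"twist": [0,0,0],"fingers": -1},{"slide": [0,0,-0.22],"twist": [0,0,0],"fingers": -1},{"slide": [0,0,-0.22],"twist": [0,0,0],"fingers": -1}]}}

```text
t: 4.0
tcp_pos: [477.3, 124.8, 72.6]
orientation: [-1.381, 0.89, -0.89]
ft_force: [0.4, 0.6, -1.1]
opening: 13.1
```

```bash
python3 - <<'E'
from h import *
s,w=wrist();print(s["t"],s["tcp_pos"],s["ft_force"],s["moment"],s["opening"]);cv2.imwrite("pics/w5.png",w["img"])
W=cloud(w)
for v in range(270,340,8):print(v,W[v,300].round(0),W[v,343].round(0))
E
```

```text
4.0 [477.30882349 124.82355763  72.62267691] [ 0.40674899  0.60901211 -1.14272056] [-0.00439983  0.0377812   0.00881117] 13.098280938523782
270 [491. 142. 107.] [499. 123. 106.]
278 [487. 140. 107.] [495. 122. 107.]
286 [500. 144. 143.] [491. 120. 106.]
294 [498. 143. 145.] [493. 121. 119.]
302 [484. 138. 124.] [492. 121. 124.]
310 [484. 138. 130.] [492. 122. 131.]
318 [485. 137. 138.] [492. 122. 138.]
326 [485. 137. 143.] [491. 122. 143.]
334 [485. 137. 148.] [491. 123. 148.]
```

View pics/w5.png

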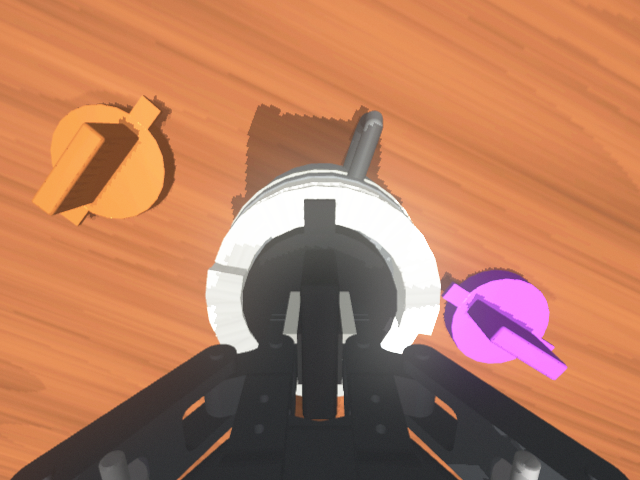

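{"op": "step_arm", "data": {"targets": [{"slide": [0,0,-0.008],"twist": [0,0,0.2],"fingers": -1},{"slide": [0,0,-0.008],"twist": [0,0,0.4],"fingers": -1},{"slide": [0,0,-0.008],"twist": [0,0,0.6],"fingers": -1},{"slide": [0,0,-0.008],"twist": [0,0,0.8],"fingers": -1},{"slide": [0,0,-0.008],"twist": [0,0,1],"fingers": -1},{"slide": [0,0,-0.008],"twist": [0,0,1],"fingers": -1}]}}

```text
t: 4.8
tcp_pos: [477.9, 125.0, 72.4]
orientation: [-1.51, 0.504, -0.507]
ft_force: [-1.7, 0.2, 3.6]
opening: 12.9
```

```bash
cat >> h.py <<'E'
def rep():
    s=status.read_state();R=Ro.from_rotvec(s["orientation"]).as_matrix()
    print("t",s["t"],s["tcp_pos"].round(1),"bar ang",np.degrees(np.arctan2(R[1,0],R[0,0])).round(1)+90,"F",s["ft_force"].round(1),"M",s["moment"].round(2),"open",s["opening"].round(1))
E
python3 -c "from h import *;rep()"
```

```text
Traceback (most recent call last):
  File "h.py", line 19, in rep
    print("t",s["t"],s["tcp_pos"].round(1),"bar ang",np.degrees(np.arctan2(R[1,0],R[0,0])).round(1)+90,"F",s["ft_force"].round(1),"M",s["moment"].round(2),"open",s["opening"].round(1))
                                                                                                                                                                  ^^^^^^^^^^^^^^^^^^
AttributeError: 'float' object has no attribute 'round'
```

{"op": "step_arm", "data": {"targets": [{"slide": [0,0,0],"twist": [0,0,0.2],"fingers": -1},{"slide": [0,0,0],"twist": [0,0,0.4],"fingers": -1},{"slide": [0,0,0],"twist": [0,0,0.6],"fingers": -1},{"slide": [0,0,0],"twist": [0,0,0.82],"fingers": -1},{"slide": [0,0,-0.02],"twist": [0,0,0.82],"fingers": -1},{"slide": [0,0,-0.04],"twist": [0,0,0.82],"fingers": -1}]}}

```text
t: 5.55
tcp_pos: [477.0, 124.7, 66.3]
orientation: [-1.563, 0.187, -0.186]
ft_force: [-0.1, 0.4, -1.3]
opening: 13.0
```

```bash
sed -i 's/s\["opening"\].round(1)/s["opening"]/' h.py
python3 - <<'E'
from h import *
rep();s,w=wrist();cv2.imwrite("pics/w6.png",w["img"])
E
```

```text
t 5.55 [477.  124.7  66.3] bar ang 76.4 F [-0.1  0.4 -1.3] M [ 0.09  0.05 -0.01] open 12.980795784197065
```

View pics/w6.png

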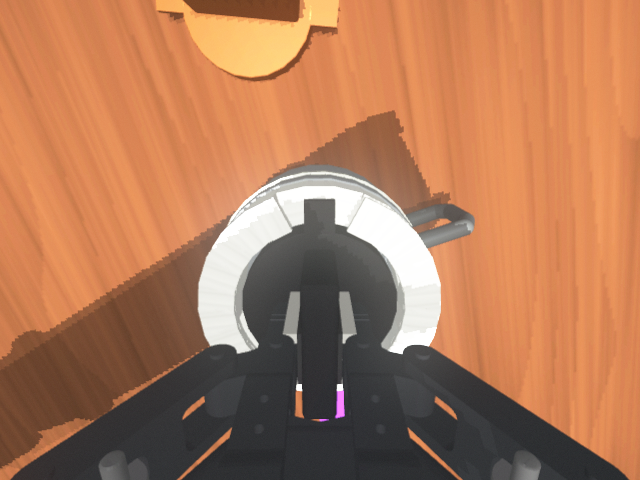

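The ear sits centred in the notch at px (320,210) and the lid is sinking without resistance. Following it to the bottom.

{"op": "step_arm", "data": {"targets": [{"slide": [0,0,-0.02],"twist": [0,0,0],"fingers": -1},{"slide": [0,0,-0.035],"twist": [0,0,0],"fingers": -1},{"slide": [0,0,-0.045],"twist": [0,0,0],"fingers": -1},{"slide": [0,0,-0.045],"twist": [0,0,0],"fingers": -1}]}}

```text
t: 6.1
tcp_pos: [477.2, 124.8, 61.4]
orientation: [-1.563, 0.184, -0.185]
ft_force: [-0.3, -0.3, -0.0]
opening: 13.4
```

```bash
python3 - <<'E'
from h import *
rep();s,w=wrist();cv2.imwrite("pics/w7.png",w["img"])
W=cloud(w);print(W[212,320],W[200,320],W[260,300])
W=W[(W[...,2]>120)&(W[...,2]<150)];
d=cams.snapshot("side");cv2.imwrite("pics/s7.png",cv2.resize(d["img"][150:290,210:350],None,fx=4,fy=4))
E
```

```text
t 6.1 [477.2 124.8  61.4] bar ang 76.5 F [-0.3 -0.3 -0. ] M [-0.04  0.11  0.  ] open 13.41244629212362
[488.90481106 170.69303563  96.28033996] [490.08523107 175.61201567  94.88625453] [474.44292062 150.24291444  94.5324949 ]
```

View pics/s7.png

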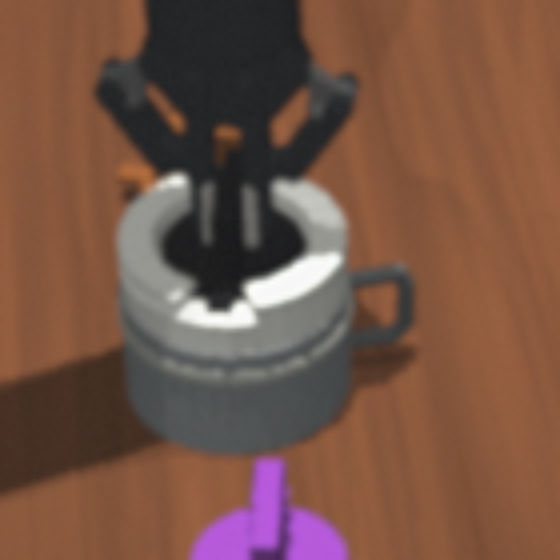

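{"op": "step_arm", "data": {"targets": [{"slide": [0,0,-0.004],"twist": [0,0,-0.1],"fingers": -1},{"slide": [0,0,-0.007],"twist": [0,0,-0.25],"fingers": -1},{"slide": [0,0,-0.01],"twist": [0,0,-0.4],"fingers": -1},{"slide": [0,0,-0.013],"twist": [0,0,-0.6],"fingers": -1},{"slide": [0,0,-0.016],"twist": [0,0,-0.8],"fingers": -1},{"slide": [0,0,-0.018],"twist": [0,0,-1],"fingers": -1},{"slide": [0,0,-0.018],"twist": [0,0,-1],"fingers": -1}]}}

```text
t: 7.08
tcp_pos: [479.4, 125.2, 61.2]
orientation: [-1.491, 0.572, -0.579]
ft_force: [0.1, -0.4, 7.6]
opening: 13.1
```

```bash
python3 - <<'E'
from h import *
rep();s,w=wrist();cv2.imwrite("pics/w8.png",w["img"])
E
```

```text
t 7.075 [479.4 125.2  61.2] bar ang 47.8 F [ 0.1 -0.4  7.6] M [-0.23  0.13 -0.12] open 13.12091863579817
```

View pics/w8.png

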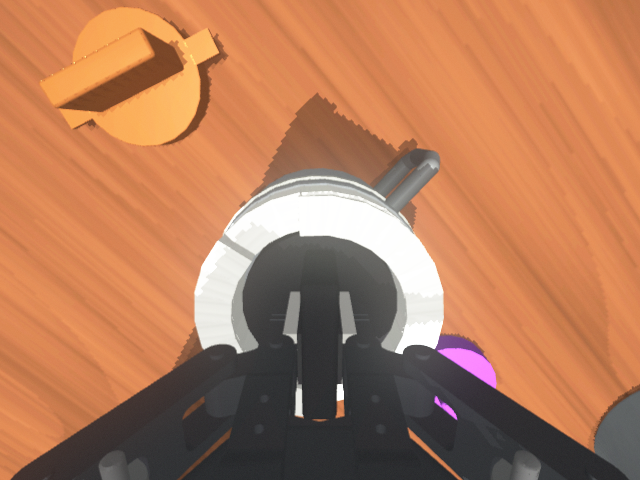

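{"op": "step_arm", "data": {"targets": [{"slide": [0,0,0],"twist": [0,0,0],"fingers": -1},{"slide": [0,0,0],"twist": [0,0,0],"fingers": -1}]}}

```text
t: 7.38
tcp_pos: [479.4, 125.2, 61.2]
orientation: [-1.491, 0.572, -0.578]
ft_force: [-0.3, -0.7, 7.5]
opening: 13.2
```

```bash
python3 - <<'E'
from h import *
rep();print(status.read_state()["joints"].round(3))
E
```

```text
t 7.375 [479.4 125.2  61.2] bar ang 47.9 F [-0.3 -0.7  7.5] M [-0.19  0.11 -0.13] open 13.21039118075529
[-0.162  0.11  -0.155  1.986  0.02   1.043 -1.062]
```

{"op": "step_arm", "data": {"targets": [{"slide": [0,0,0],"twist": [0,0,-0.2],"fingers": -1},{"slide": [0,0,0],"twist": [0,0,-0.4],"fingers": -1},{"slide": [0,0,0],"twist": [0,0,-0.6],"fingers": -1},{"slide": [0,0,0],"twist": [0,0,-0.6],"fingers": -1}]}}

```text
t: 7.88
tcp_pos: [478.3, 124.9, 60.0]
orientation: [-1.415, 0.804, -0.807]
ft_force: [0.9, -0.3, 3.2]
opening: 13.1
```

```bash
python3 - <<'E'
from h import *
rep()
E
```

```text
t 7.875 [478.3 124.9  60. ] bar ang 30.700000000000003 F [ 0.9 -0.3  3.2] M [-0.06 -0.13 -0.15] open 13.06578586517702
```

{"op": "step_arm", "data": {"targets": [{"slide": [0,0,-0.005],"twist": [0,0,-0.2],"fingers": -1},{"slide": [0,0,-0.005],"twist": [0,0,-0.4],"fingers": -1},{"slide": [0,0,-0.005],"twist": [0,0,-0.6],"fingers": -1},{"slide": [0,0,-0.005],"twist": [0,0,-0.72],"fingers": -1},{"slide": [0,0,-0.005],"twist": [0,0,-0.72],"fingers": -1}]}}

```text
t: 8.5
tcp_pos: [477.3, 124.7, 58.6]
orientation: [-1.288, 1.077, -1.077]
ft_force: [0.5, -0.5, 0.0]
opening: 13.2
```

```bash
python3 - <<'E'
from h import *
rep()
E
```

```text
t 8.5 [477.3 124.7  58.6] bar ang 10.200000000000003 F [ 0.5 -0.5  0. ] M [-0.1  -0.1  -0.01] open 13.238759600769107
```

Now home. I'll turn in small increments and watch for the stop.

{"op": "step_arm", "data": {"targets": [{"slide": [0,0,0],"twist": [0,0,-0.08],"fingers": -1},{"slide": [0,0,0],"twist": [0,0,-0.16],"fingers": -1},{"slide": [0,0,0],"twist": [0,0,-0.22],"fingers": -1},{"slide": [0,0,0],"twist": [0,0,-0.22],"fingers": -1}]}}

```text
t: 9.0
tcp_pos: [477.3, 122.7, 58.5]
orientation: [-1.245, 1.155, -1.16]
ft_force: [-0.8, -6.3, 2.5]
opening: 13.0
```

```bash
python3 - <<'E'
from h import *
rep()
E
```

```text
t 9.0 [477.3 122.7  58.5] bar ang 4.099999999999994 F [-0.8 -6.3  2.5] M [-1.38 -0.01  1.51] open 12.95277433357334
```

{"op": "step_arm", "data": {"targets": [{"slide": [0,0,0],"twist": [0,0,-0.05],"fingers": -1},{"slide": [0,0,0],"twist": [0,0,-0.05],"fingers": -1},{"slide": [0,0,0],"twist": [0,0,-0.05],"fingers": -1}]}}

```text
t: 9.38
tcp_pos: [476.8, 122.8, 58.5]
orientation: [-1.234, 1.175, -1.178]
ft_force: [-1.7, -5.4, 3.3]
opening: 13.3
```

```bash
python3 - <<'E'
from h import *
rep();s,w=wrist();cv2.imwrite("pics/w9.png",w["img"])
E
```

```text
t 9.375 [476.8 122.8  58.5] bar ang 2.5999999999999943 F [-1.7 -5.4  3.3] M [-1.38  0.22  1.35] open 13.31255753877958
```

View pics/w9.png

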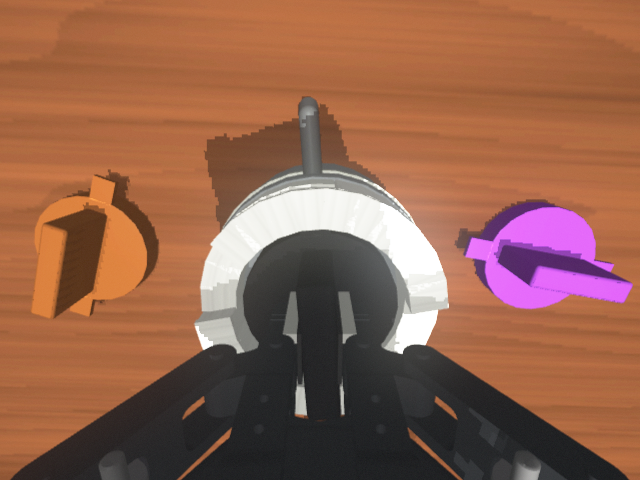

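The moment stopped rising at about 1.4 Nm, so the lid is on its hard stop and the pads are slipping. Releasing and retreating straight up.

{"op": "step_arm", "data": {"targets": [{"slide": [0,0,0],"twist": [0,0,0],"fingers": 0},{"slide": [0,0,0],"twist": [0,0,0],"fingers": 0},{"slide": [0,0,0],"twist": [0,0,0],"fingers": 0},{"slide": [0,0,0],"twist": [0,0,0],"fingers": 0},{"slide": [0,0,0.1],"twist": [0,0,0],"fingers": 0},{"slide": [0,0,0.4],"twist": [0,0,0],"fingers": 0},{"slide": [0,0,0.8],"twist": [0,0,0],"fingers": 0},{"slide": [0,0,1],"twist": [0,0,0],"fingers": 0},{"slide": [0,0,1],"twist": [0,0,0],"fingers": 0},{"slide": [0,0,1],"twist": [0,0,0],"fingers": 0}]}}

```text
t: 10.68
tcp_pos: [476.7, 124.6, 177.9]
orientation: [-1.229, 1.18, -1.179]
ft_force: [-0.2, -0.9, -0.6]
opening: 42.8
```

```bash
python3 - <<'E'
from h import *
from scipy.optimize import least_squares
rep();s,d=wrist();cv2.imwrite("pics/w10.png",d["img"])
W=cloud(d);im=d["img"].astype(int);br=im.max(2);sat=br-im.min(2);C=np.array([477.3,124.2])
fin=np.isfinite(W).all(2);r=np.hypot(W[...,0]-C[0],W[...,1]-C[1])
t=W[fin&(abs(W[...,2]-101)<4)&(r<75)&(br>140)&(sat<50)]
h=cv2.convexHull(t[:,:2].astype(np.float32))[:,0]
o=least_squares(lambda c:np.hypot(h[:,0]-c[0],h[:,1]-c[1])-c[2],[*C,60],loss="soft_l1");print("collar",o.x,np.median(t[:,2]));C=o.x[:2]
b=W[fin&(W[...,2]>122)&(W[...,2]<150)&(r<40)]
b=b[abs(b[:,2]-np.percentile(b[:,2],60))<4]
q=b[:,:2]-b[:,:2].mean(0);v=np.linalg.svd(q,full_matrices=False)[2][0];print("bar",len(b),np.median(b[:,2]),np.degrees(np.arctan2(v[1],v[0])),cv2.minAreaRect(b[:,:2].astype(np.float32)))
g=W[fin&(r>75)&(r<100)&(W[...,2]>20)&(W[...,2]<75)&(sat<40)];p=np.median(g,0);print("handle",p,np.degrees(np.arctan2(p[1]-C[1],p[0]-C[0])))
d=cams.snapshot("side");cv2.imwrite("pics/s10.png",cv2.resize(d["img"][150:290,210:350],None,fx=4,fy=4))
E
```

```text
t 10.675 [476.7 124.6 177.9] bar ang 2.299999999999997 F [-0.2 -0.9 -0.6] M [-0.04  0.    0.02] open 42.76203273342399
collar [477.27072472 123.7916262   58.17765346] 101.85829746188989
bar 1557 131.7260773584348 -172.62345721171565 ((476.5181579589844, 123.67430114746094), (60.05457305908203, 14.007911682128906), 7.513149738311768)
handle [561.80762437 133.30773943  63.59271676] 6.422609698729299
```

View pics/w10.png

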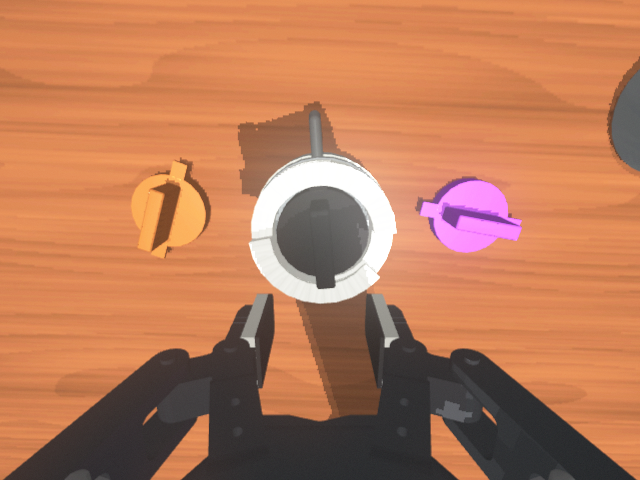

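View pics/s10.png

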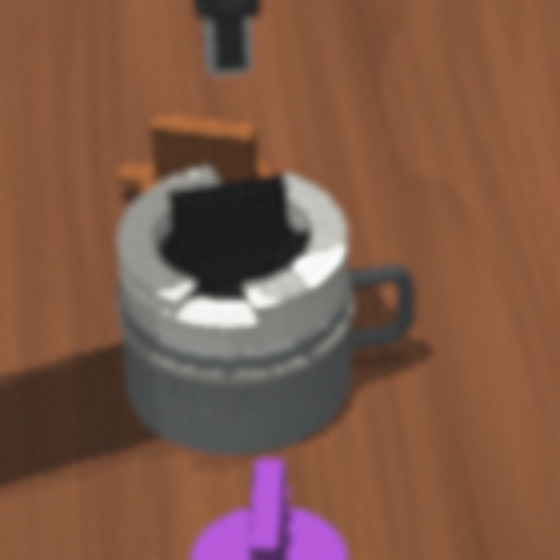

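```bash
python3 - <<'E'
from h import *
s,d=wrist();W=cloud(d);im=d["img"].astype(int);br=im.max(2);sat=br-im.min(2);C=np.array([477.1,123.8])
fin=np.isfinite(W).all(2);r=np.hypot(W[...,0]-C[0],W[...,1]-C[1])
g=W[fin&(r>66)&(r<105)&(W[...,2]>15)&(W[...,2]<80)&(sat<45)&(W[...,0]>530)]
for a,b in((66,74),(74,82),(82,90),(90,105)):
    rr=np.hypot(*(g[:,:2]-C).T);p=g[(rr>a)&(rr<b)];m=(p.max(0)+p.min(0))/2
    print(a,len(p),p.mean(0).round(1),np.degrees(np.arctan2(p[:,1].mean()-C[1],p[:,0].mean()-C[0])),np.degrees(np.arctan2(m[1]-C[1],m[0]-C[0])))
# closed pot bar vs its handle not in view; overlay
im=d["img"][90:310,230:410];cv2.imwrite("pics/w11.png",cv2.resize(im,None,fx=2.7,fy=2.7))
E
```

```text
66 119 [546.6 131.4  63.8] 6.211875122858032 6.290625883698803
74 120 [554.5 132.3  63.9] 6.246478946674212 6.157504366301361
82 123 [562.5 133.3  63.8] 6.345599677060029 6.3279739206831955
90 84 [569.5 134.   59.7] 6.3034005383151035 6.035804016524755
```

View pics/w11.png

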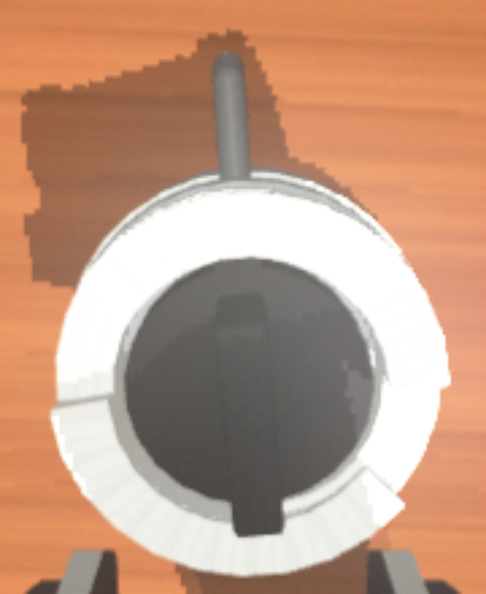

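```bash
python3 - <<'E'
from h import *
from cell import finish_job
rep();print(finish_job())
E
```

```text
t 10.825 [476.4 124.5 177.2] bar ang 2.299999999999997 F [-0.4  0.9 -1. ] M [-0.    0.01 -0.04] open 42.78826283476495
the job is handed in; nothing more can be done
None
```

The black lid on the far pot is closed and I've handed the job in at about 10.8 s. I turned it anticlockwise about 52° without lifting, until its ears were in the notches. I followed it down 11 mm, turned it clockwise until it hit the stop, then let go and backed off straight up.

**Last checks**
- **Height:** the bar top reads 131.7 mm, and about 130 mm after allowing for a camera reading roughly 1.7 mm high. That matches the home height (grip point at 110 mm).
- **Angle:** the bar points at 7.4° and the handle at 6.3°. The 1.1° difference is about what I can measure, or the lid eased back slightly when released. I did not re-nudge it.
- **Stop:** the moment stayed at about 1.4 Nm as I turned a little further, so the lid was on the stop and the pads were slipping on the bar.
- **Clearance:** the gripper is clear of everything. I never moved near the closed pot.

**What disagreed**
- The first grasp closed on air. The depth images put the real fingertips about 41 mm above the reported tool point, so I went lower and gripped again. Nothing was touched.
- Partway through the clockwise turn the lid sat slightly higher than I expected, with about 7.5 N pushing up. It then sank normally as the turn went on.

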